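# Click the stock canister shut

## Task

The cap of the low, wide canister on the packing bench was left loose. Turn it clockwise by its wing until it is screwed home and its ratchet has clicked and slipped at least once, then let go. Leave the tall slim canister standing where it is.

Things in the scene. Friction and masses are not known exactly. Their poses are not given: they have to be found in the camera images.
- wide_canister: Low, wide white canister, 190 x 120 mm, 130 mm high, full and heavy: it does not move. Origin under its middle, x along its length. On its top, 50 mm towards +x, stands a cap: a black skirt 58 mm across whose flat top is 160 mm above the bench, with an upright grey wing on it. The carrying handle behind the cap is lower, 149 mm high.
- cap_grip (a point): Grip point in that cap's wing (a bar 52 mm long, 14 mm thick, its top 192 mm above the bench): on the cap's upright axis, 183 mm above the bench, 23 mm above the skirt. It turns with the cap: x along the wing, z up, so pinch the wing across y. The cap neither rises nor sinks as it turns.
- cap_thread (a joint): How far that cap's thread is screwed in, rad; grows as the cap turns clockwise seen from above. 0.95 to 1.3 at the start, 1.6 is the stop (fully home). Turning takes about 0.06 N m.
- cap_click (a joint): How far the cap's shell has ratcheted over the home thread, rad; 0 at the start. It slips clockwise at a peak of 0.16 N m, one click every 0.314 rad; extra clicks do no harm. Turned back, the shell unscrews the thread. One clockwise turn of the wing by about 1.2 rad is always enough.
- slim_cap (a point): Bystander: wing of a like cap, already shut, on the tall slim white canister (80 mm square, 219 mm high with its cap, 1 kg, standing loose). The point is on its upright axis, 210 mm above the bench. A spare cap lies on the bench alone and is not needed.
Not all that is in view belongs to the job. Leave any orange or turquoise look-alike of the wide_canister alone.

How it is judged:
By the outcome, as a careful person would: the job done as asked, in the order asked, and still so for the second after the job is handed in, with the robot touching nothing.
It also fails if it takes over 35 s, if anything falls off the work surface, if the arm or the gripper's body presses on something with over 40 N, if the wrist force passes 120 N, or if a joint passes its speed limit or range.

## Robot

A 7-joint arm with a two-finger parallel gripper is mounted at the origin on the work surface. World frame = base frame: x ahead of the robot, y to its left, z up, the work surface at z = 0. Lengths are in m, angles in rad, forces in N, time in s.
With the tool pointing down it reaches from about 0.35 to 0.9 m from the base axis. Payload 19.9 kg.
Tool frame: the origin (TCP) lies midway between the tips of the shut fingers; the grasp point (between the pads) lies 19 mm behind it; z points along the fingers, y is the direction in which the jaws open and shut (so a half turn about z gives the same grasp; the last joint's range is limited). The gripper opens to 85 mm and grips with 20 to 120 N. Pads are 22 mm wide; open, the fingers measure 114 mm over their backs; the gripper's body (76 mm by 85 mm) begins 54 mm behind the grasp point. The pads swing forward as they close: fully open they stand 13 mm farther back than shut.
Start: joints at [1.258, 0.417, -0.01, 1.614, 0.005, 1.111, -0.053], TCP at [0.167, -0.602, 0.231] pointing down, gripper open.
Joint ranges: [-2.81, 2.81], [-0.39, 2.02], [-1.27, 1.25], [0.06, 2.57], [-1.19, 4.33], [0.19, 2], [-2.82, 2.82]. Speed limits (rad/s): [1.89, 1.89, 2.39, 2.39, 3.01, 3.01, 3.01].

## Interface

Orientations are given as a unit quaternion [w, x, y, z].
In Python, from plant import monitor, vision, env gives the robot as it stands. The module is installed in compiled form; this text tells all that it offers.
- The arm moves only by the tool drive_tool, never from a script. Its argument "motion" is a list of rows, each a list of 5 numbers: the closure in counts, from 0 (fully open) to 255 (shut), then the shift along the tool's x, y, z in mm, then the turn about the tool's z in degrees. In form: [[claw, dx, dy, dz, roll], ...]. A call has exactly 10 rows; each row is the pose to reach, as a shift and turn from the pose commanded when the call began, along the tool's axes at that moment; what a row does not reach only later rows make up. A row lasts 1/8 s, in which the tool goes at most 62.5 mm and 10.7 degrees, less where a joint would pass 70% of its speed; a pose out of reach is approached as far as the arm can. A call with a gripper value outside its range is refused whole. The fingers move at their own pace and stop on an object; "newtons" is the grip in N (left out, the last holds). Time passes only in rows, so rows that repeat a pose let the fingers close, or fill a call up. It gives the time, the measured TCP pose, the force and the opening at its end, in the units of the state.
- monitor.observe(): the state, without advancing time (a new reading comes with each control period).
- vision.camera(name): name is "scene" or "top" or "wrist"; returns a dict with "frame" (480x640x3 uint8, red, green, blue), "fx", "fy", "cx", "cy" (pixels), "R" (3x3) and "t" (3): a world point X has camera coordinates R X + t. Camera axes: x right, y down, z forward; pixel columns grow to the right and rows downward; lengths in m; the calibration is good to about 2 mm. A picture is of the moment at which its call begins. There is no depth.
- env.sign_off(): hands the job in, once; it reports no verdict.
The state is a dict: "t": time; "joint_positions": joint angles; "joint_vel": joint speeds; "effort": joint torques, N m; "tool_pos": TCP position; "tcp_rot": TCP orientation; "force": force on the tool from outside, world axes, zero at the start; "wrist_torque": the same for the moment, N m; "opening": finger opening in m.
Only numpy, scipy, OpenCV 4.12 (cv2) and the standard library are available. Lean on these libraries where they do the work, as an engineer would, in place of code of your own. Each camera call takes 0.05 s, during which the arm holds its last target. There are 200 camera calls.

## Working session

There is one attempt and no reset: what is moved stays moved. The work goes in short steps, Python scripts to look and compute and a tool call to move; the robot and the scene stay as the last step left them, time stands still between calls to the robot, and variables do not carry over. Pictures are saved under pics/ and viewed, on a budget of 10 in all, crops included, one or two more only if the job needs it, and the job is handed in when it is done.

Besides the shell and the picture viewer there is one more tool, called after "Call:" as name(argument=value, ...) on one line, values as JSON. drive_tool: Moves the arm, as the interface text tells. Its arguments: {"type":"object","properties":{"motion":{"type":"array","items":{"type":"array","items":{"type":"number"}}},"newtons":{"type":"number"}},"required":["motion"]}

```bash
mkdir -p pics; cat > h.py <<'E'
import numpy as np, cv2, pickle
from plant import monitor, vision, env
def shot(n):
    c=vision.camera(n); pickle.dump(c,open(f'pics/{n}.pkl','wb')); return c
def ray(c,u,v,z):
    R=np.array(c['R']);t=np.array(c['t']);o=-R.T@t
    d=R.T@np.array([(u-c['cx'])/c['fx'],(v-c['cy'])/c['fy'],1]); return o+d*(z-o[2])/d[2]
def proj(c,X):
    p=np.array(c['R'])@np.array(X)+np.array(c['t']); return (c['cx']+c['fx']*p[0]/p[2],c['cy']+c['fy']*p[1]/p[2])
E
python3 - <<'E'
from h import *
for n in('scene','top'):
    c=shot(n); cv2.imwrite(f'pics/{n}1.png',c['frame'][:,:,::-1]); print(n,c['fx'],-np.array(c['R']).T@np.array(c['t']))
s=monitor.observe(); print(s['t'],s['tool_pos'],s['tcp_rot'],s['opening'])
E
```

```text
scene 563.4486129882191 [0.76702317 0.33752013 0.98289788]
top 477.30377861173565 [ 0.4647079  -0.13371178  1.06662817]
0.1 [ 0.16708327 -0.60193912  0.230756  ] [-5.20949485e-04  9.90851035e-01  1.34959034e-01 -1.18684601e-04] 0.08534488422586715
```

View pics/top1.png

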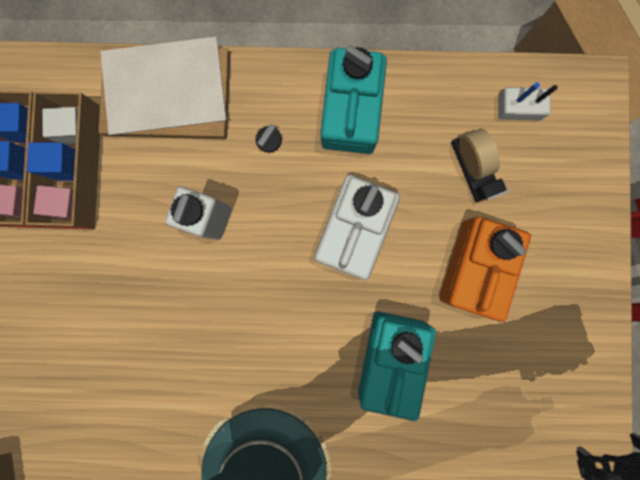

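View pics/scene1.png

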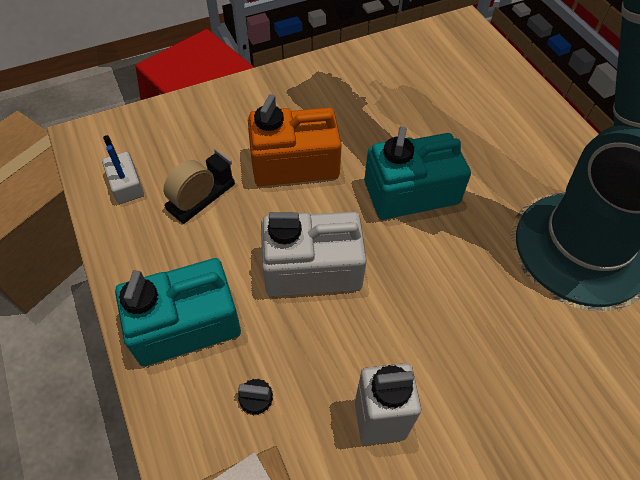

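The only wide white canister is at top (357,226), with its cap at (368,201), and at scene (313,255). The turquoise ones at top (353,100) and (398,365) and the orange one at (487,267) are look-alikes. The slim white one at (198,211) is the bystander, and the spare cap lies at (268,138). I'll enlarge the cap to confirm.

```bash
python3 - <<'E'
from h import *
a=pickle.load(open('pics/top.pkl','rb'));b=pickle.load(open('pics/scene.pkl','rb'))
A=cv2.resize(a['frame'][160:290,305:410],None,fx=4,fy=4,interpolation=cv2.INTER_CUBIC)
B=cv2.resize(b['frame'][200:265,255:320],None,fx=6,fy=6,interpolation=cv2.INTER_CUBIC)
im=np.zeros((520,810,3),np.uint8);im[:520,:420]=A;im[:390,420:810]=B
cv2.imwrite('pics/crop1.png',im[:,:800,::-1])
E
```

```text
(no output)
```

View pics/crop1.png

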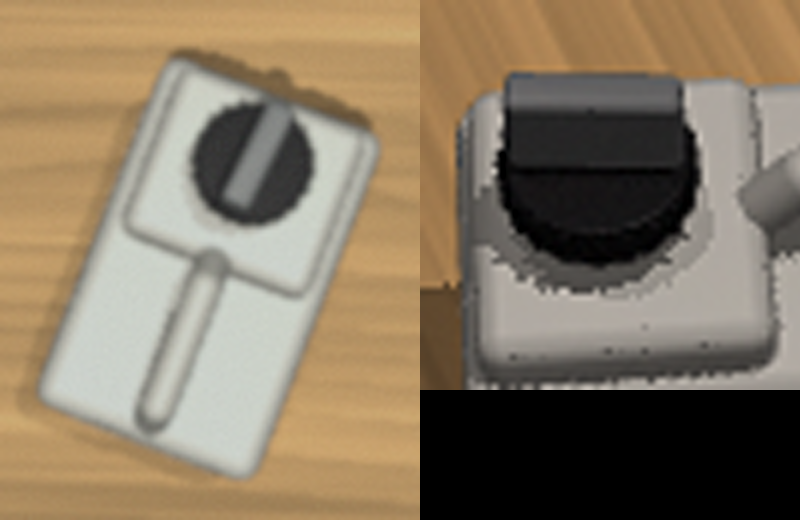

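The crop confirms a white body, black skirt and grey wing. In the top view the wing top runs from crop (277,106) to (236,203), and the skirt centre is at (253,163). In the scene view the wing top is centred at crop (596,92).

```bash
python3 - <<'E'
from h import *
from scipy.spatial.transform import Rotation as Ro
a=pickle.load(open('pics/top.pkl','rb'));b=pickle.load(open('pics/scene.pkl','rb'))
T=lambda u,v,z:ray(a,305+(u+.5)/4-.5,160+(v+.5)/4-.5,z); S=lambda u,v,z:ray(b,255+(u-419.5)/6-.5,200+(v+.5)/6-.5,z)
e1,e2=T(277,106,.192),T(236,203,.192); d=e1-e2
print('wing',(e1+e2)/2,np.linalg.norm(d),np.degrees(np.arctan2(d[1],d[0])),'skirt',T(253,163,.16))
f1,f2=S(508,92,.192),S(683,92,.192);g=f1-f2
print('scene',(f1+f2)/2,np.linalg.norm(g),np.degrees(np.arctan2(g[1],g[0])))
h=T(208,265,.149)-T(152,420,.149);print('handle yaw',np.degrees(np.arctan2(h[1],h[0])))
print('slim',ray(a,187,210,.21))
s=monitor.observe();R=Ro.from_quat(np.roll(s['tcp_rot'],-1)).as_matrix();print(R.round(3),s['joint_positions'])
c=((e1+e2)/2+(f1+f2)/2)/2;print(c,'tool shift',R.T@(np.array([c[0],c[1],.183])-s['tool_pos'])*1000)
E
```

```text
wing [ 0.57934524 -0.20085816  0.192     ] 0.04879819772790923 -21.45946349241518 skirt [ 0.57938319 -0.2017248   0.16      ]
scene [ 0.58019706 -0.20005431  0.192     ] 0.050216796138080284 -24.1795316822415
handle yaw -18.421322886981265
slim [0.54690264 0.12815143 0.21      ]
[[ 0.964  0.267 -0.   ]
 [ 0.267 -0.964  0.001]
 [-0.    -0.001 -1.   ]] [ 1.25849658  0.41788175 -0.01027325  1.6140837   0.00469783  1.11071901
 -0.05303517]
[ 0.57977115 -0.20045624  0.192     ] tool shift [ 505.03512217 -276.43391807   48.00250083]
```

Both views agree: the cap axis is at (0.580, -0.200) and the wing yaw is about -23° (equivalently 157°). The skirt centre and wing length (49–50 of 52 mm) also fit. I'll use the 157° grasp (roll about -142°), so the clockwise turn brings joint 7 back towards its middle.

Call:
drive_tool(motion=[[0,20,-10,-15,-8],[0,60,-33,-30,-18],[0,105,-57,-30,-28],[0,150,-82,-30,-38],[0,195,-107,-30,-48],[0,240,-131,-30,-58],[0,285,-156,-30,-68],[0,330,-181,-30,-78],[0,375,-205,-30,-88],[0,420,-230,-30,-98]], newtons=60)

```text
t: 1.35
tool_pos: [0.5112, -0.267, 0.2611]
tcp_rot: [-0.0, 0.546, 0.838, -0.0]
force: [0.4, -1.2, -0.3]
opening: 0.0852
```

```bash
cat > rel.py <<'E'
from h import *
from scipy.spatial.transform import Rotation as Ro
import sys
x,y,z,yaw=map(float,sys.argv[1:])
s=monitor.observe();R=Ro.from_quat(np.roll(s['tcp_rot'],-1)).as_matrix()
w=np.degrees(np.arctan2(R[1,0],R[0,0]))
print('t',s['t'],s['tool_pos'],'yaw',w,'shift',R.T@(np.array([x,y,z])-s['tool_pos'])*1000,'roll',-((yaw-w+180)%360-180),'j',np.round(s['joint_positions'],2),'F',np.round(s['force'],1),np.round(s['wrist_torque'],2),s['opening'])
E
python3 rel.py .580 -.2005 .25 157
```

```text
t 1.35 [ 0.51121309 -0.26704969  0.26114404] yaw 113.82479958626276 shift [33.09072042 89.80989703 11.12998502] roll -43.17520041373723 j [ 0.83  0.34 -0.51  1.69  0.18  1.16  0.69] F [ 0.4 -1.2 -0.3] [-0.06 -0.02  0.01] 0.08516675005053208
```

Call:
drive_tool(motion=[[0,5,14,2,-8],[0,12,32,4,-16],[0,18,50,6,-24],[0,25,68,9,-32],[0,30,82,11,-39],[0,33,90,11,-43],[0,33,90,11,-43],[0,33,90,11,-43],[0,33,90,11,-43],[0,33,90,11,-43]])

```text
t: 2.6
tool_pos: [0.5795, -0.2023, 0.2503]
tcp_rot: [-0.0, 0.204, 0.979, -0.0]
force: [-0.7, 0.3, -0.5]
opening: 0.0853
```

```bash
python3 rel.py .580 -.2005 .165 157; python3 - <<'E'
from h import *
c=shot('wrist'); 
im=c['frame'].copy()
print(proj(c,[.58,-.2005,.192]),proj(c,[.58,-.2005,.16]))
cv2.imwrite('pics/w1.png',im[:,:,::-1])
E
```

```text
t 2.6 [ 0.57954871 -0.20234158  0.25034379] yaw 156.46669322304516 shift [ 0.3229153   1.8847678  85.34342961] roll -0.533306776954845 j [ 0.78  0.46 -0.66  1.6   0.3   1.18  1.21] F [-0.7  0.3 -0.5] [ 0.01 -0.02  0.03] 0.08526515296392956
(np.float64(318.9865598208103), np.float64(267.7753957945387)) (np.float64(318.6665182548652), np.float64(248.69214185853903))
```

View pics/w1.png

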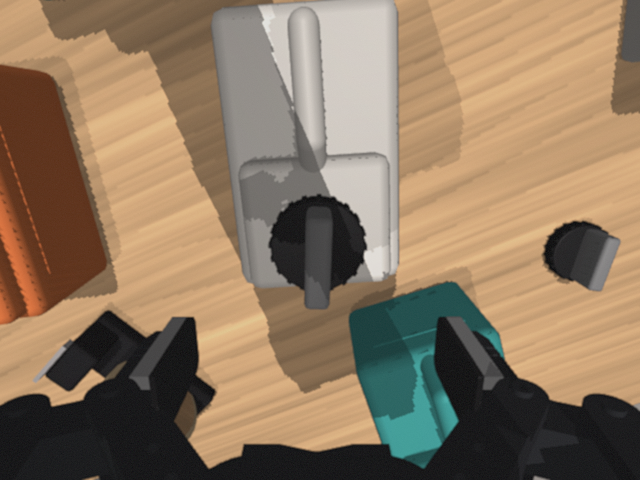

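The wrist view shows the wing at about (317,260), upright between the fingers, with no visible yaw error. The skirt is at about (318,243), roughly 5 px from prediction, so I'll enlarge it.

```bash
python3 - <<'E'
from h import *
c=pickle.load(open('pics/wrist.pkl','rb'))
im=c['frame'][180:320,250:390]
im=cv2.resize(cv2.convertScaleAbs(im,alpha=2.2,beta=10),None,fx=4.25,fy=4.25,interpolation=cv2.INTER_CUBIC)
u,v=proj(c,[.58,-.2005,.192]);cv2.drawMarker(im,(int((u-250)*4.25),int((v-180)*4.25)),(255,0,0),0,14)
print(c['fx'],-np.array(c['R']).T@c['t'])
cv2.imwrite('pics/w1c.png',im[:,:,::-1])
E
```

```text
407.73044684655594 [ 0.50934255 -0.17116048  0.39221431]
```

View pics/w1c.png

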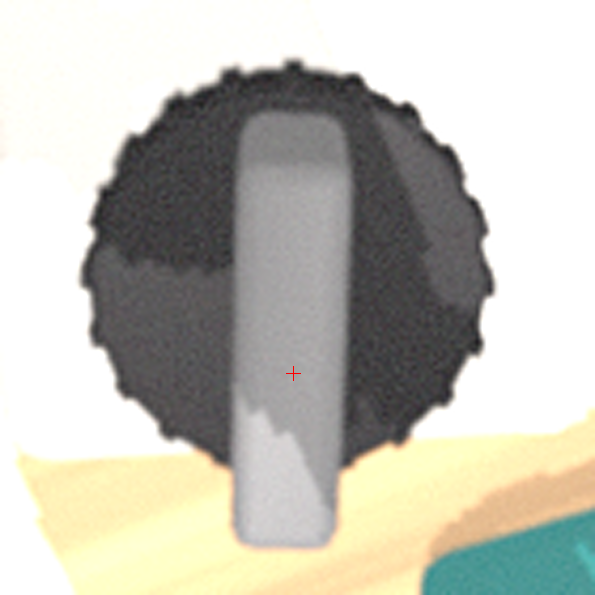

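The wing top runs from crop (295,168) to (286,545), so its centre is about (290,357), just above the predicted mark at (293,373).

```bash
python3 - <<'E'
from h import *
c=pickle.load(open('pics/wrist.pkl','rb'))
P=lambda u,v:ray(c,250+u/4.25,180+v/4.25,.192)
a,b=P(294.5,168),P(286,545);d=b-a
print((a+b)/2,np.linalg.norm(d),np.degrees(np.arctan2(d[1],d[0])))
E
python3 rel.py .5793 -.2002 .165 157
```

```text
[ 0.57864026 -0.20032534  0.192     ] 0.04950117605961622 -24.690790237317803
t 2.65 [ 0.57959854 -0.20227394  0.25033563] yaw 156.4803079125485 shift [ 1.10519805  1.7938455  85.33534643] roll -0.5196920874514888 j [ 0.78  0.46 -0.66  1.6   0.3   1.18  1.21] F [-0.3  0.6 -0.2] [-0.02  0.02  0.  ] 0.08523965692786216
```

Three measurements agree to about 1 mm: (0.579, -0.200) with yaw about -24°. Descending.

Call:
drive_tool(motion=[[0,1,2,10,0],[0,1,2,25,0],[0,1,2,40,0],[0,1,2,54,0],[0,1,2,66,0],[0,1,2,76,0],[0,1,2,82,0],[0,1,2,85,0],[0,1,2,85,0],[0,1,2,85,0]])

```text
t: 3.9
tool_pos: [0.5797, -0.1999, 0.1656]
tcp_rot: [0.0, 0.204, 0.979, -0.0]
force: [0.3, 0.6, 0.6]
opening: 0.0856
```

```bash
python3 rel.py .5793 -.2002 .165 156
```

```text
t 3.9 [ 0.57974716 -0.19988286  0.16561354] yaw 156.51197964261485 shift [ 0.28398222 -0.46909413  0.61340136] roll 0.5119796426148469 j [ 0.75  0.54 -0.63  1.69  0.36  1.03  1.16] F [0.3 0.6 0.6] [-0.04  0.01 -0.02] 0.08557921989855644
```

Call:
drive_tool(motion=[[255,0,0,0,0],[255,0,0,0,0],[255,0,0,0,0],[255,0,0,0,0],[255,0,0,0,0],[255,0,0,0,0],[255,0,0,0,0],[255,0,0,0,0],[255,0,0,0,0],[255,0,0,0,0]], newtons=50)

```text
t: 5.15
tool_pos: [0.5793, -0.2008, 0.1655]
tcp_rot: [-0.0, 0.204, 0.979, -0.001]
force: [-2.7, -4.4, 5.8]
opening: 0.0133
```

```bash
python3 rel.py .5793 -.2002 .165 156
```

```text
t 5.15 [ 0.5793498  -0.20080159  0.16554685] yaw 156.4698970684196 shift [0.28590616 0.53234072 0.54617286] roll 0.46989706841961265 j [ 0.75  0.54 -0.63  1.69  0.36  1.03  1.16] F [-2.7 -4.4  5.8] [-0.83  0.74  0.09] 0.013279526606470155
```

The wing is gripped at 13 mm opening. Turning clockwise, with a 1 mm recentring.

Call:
drive_tool(motion=[[255,0,-1,0,5],[255,0,-1,0,13],[255,0,-1,0,22],[255,0,-1,0,31],[255,0,-1,0,40],[255,0,-1,0,49],[255,0,-1,0,58],[255,0,-1,0,67],[255,0,-1,0,75],[255,0,-1,0,75]])

```text
t: 6.4
tool_pos: [0.5797, -0.2009, 0.1656]
tcp_rot: [0.001, 0.757, 0.653, 0.0]
force: [2.8, -3.1, 1.5]
opening: 0.0134
```

```bash
python3 rel.py .5793 -.2002 .165 156; python3 - <<'E'
from h import *
c=shot('top');b=shot('scene')
A=cv2.resize(c['frame'][150:270,310:430],None,fx=3.3,fy=3.3);B=cv2.resize(b['frame'][170:290,240:360],None,fx=3.3,fy=3.3)
cv2.imwrite('pics/g.png',np.hstack([A,B])[:,:,::-1])
E
```

```text
t 6.4 [ 0.57966508 -0.20090958  0.16558527] yaw 81.55772696221118 shift [ 0.64857277 -0.4659358   0.58446038] roll -74.44227303778882 j [ 0.54  0.49 -0.34  1.7   0.19  0.99 -0.02] F [ 2.8 -3.1  1.5] [-0.53 -0.72 -0.09] 0.013391346735337225
```

View pics/g.png

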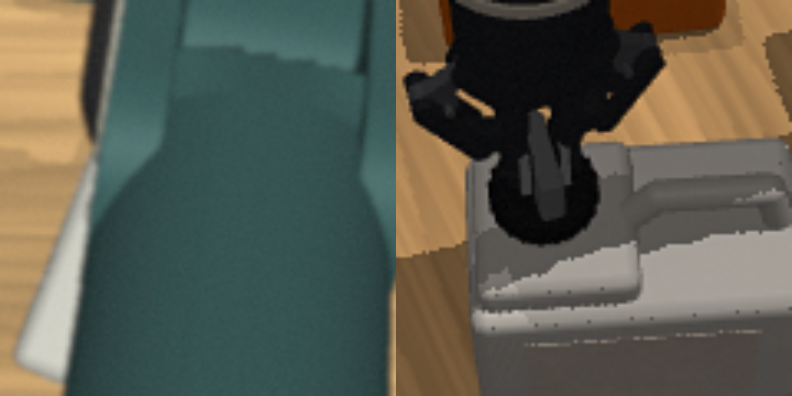

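The scene view shows the wing turned with the gripper, end-on at crop (545,165), after 75° (1.31 rad). I'll add 16° for margin, hold, then release without turning back.

Call:
drive_tool(motion=[[255,0,0,0,5],[255,0,0,0,11],[255,0,0,0,16],[255,0,0,0,16],[255,0,0,0,16],[100,0,0,0,16],[50,0,0,0,16],[0,0,0,0,16],[0,0,0,0,16],[0,0,0,0,16]])

```text
t: 7.75
tool_pos: [0.5791, -0.2007, 0.1652]
tcp_rot: [-0.0, 0.841, 0.541, -0.0]
force: [-0.6, -0.5, 0.3]
opening: 0.0854
```

Call:
drive_tool(motion=[[0,0,0,-8,0],[0,0,0,-20,0],[0,0,0,-35,0],[0,0,0,-55,0],[0,0,0,-75,0],[0,0,0,-95,0],[0,0,0,-110,0],[0,0,0,-120,0],[0,0,0,-120,0],[0,0,0,-120,0]])

```text
t: 9.0
tool_pos: [0.579, -0.2007, 0.2846]
tcp_rot: [-0.0, 0.841, 0.541, -0.0]
force: [-1.0, -0.4, 0.7]
opening: 0.0853
```

```bash
python3 rel.py .5793 -.2002 .165 156; python3 - <<'E'
from h import *
b=shot('scene');w=shot('wrist')
B=cv2.resize(b['frame'],(400,300));W=cv2.resize(w['frame'],(400,300))
Z=cv2.resize(b['frame'][200:275,250:350],(400,300),interpolation=cv2.INTER_CUBIC)
V=cv2.resize(cv2.convertScaleAbs(w['frame'][165:315,220:420],alpha=1.8),(400,300))
cv2.imwrite('pics/end.png',np.vstack([np.hstack([B,W]),np.hstack([Z,V])])[:,:,::-1])
E
```

```text
t 9.0 [ 0.57895612 -0.20069186  0.28460336] yaw 65.51790321671666 shift [  0.59732788   0.23007489 119.60315382] roll -90.48209678328334 j [ 0.51  0.37 -0.3   1.57  0.11  1.22 -0.24] F [-1.  -0.4  0.7] [ 0.   -0.03  0.05] 0.08530231552098617
```

View pics/end.png

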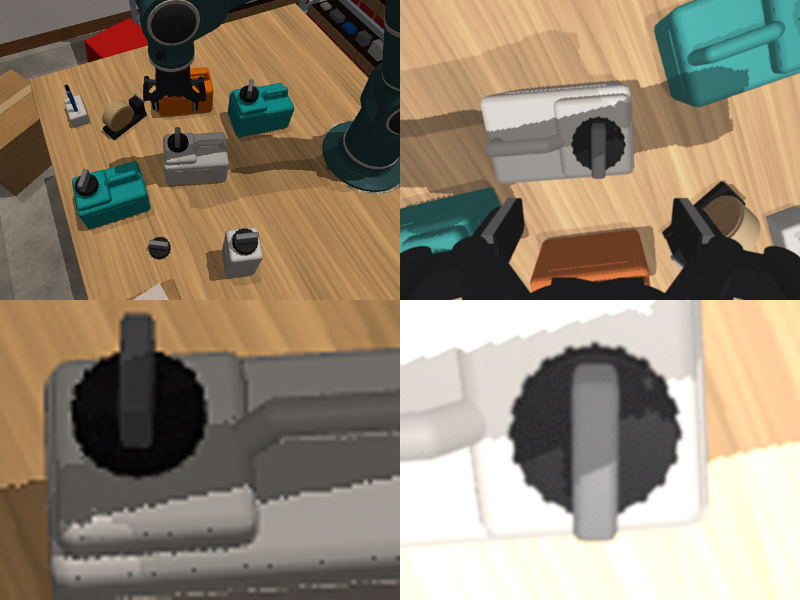

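The wing stayed where the gripper left it. It is still in line with the tool in the wrist view, at (597,145), about 91° clockwise from the start. The slim canister still stands at scene-panel (242,250), and the gripper is clear.

```bash
python3 -c "
from plant import env; print(env.sign_off())"
```

```text
the job is handed in; nothing more can be done
None
```

I gripped the wide white canister's cap by its wing, turned it about 91° (1.59 rad) clockwise, let go and lifted straight clear. I then handed the job in at about 9 s.

**Cap:** The turn is more than the 1.2 rad stated to be always enough for home plus at least one click. I inferred this from the angle, because I can't read the thread and click joints directly. After release, the final pictures show the wing still at its turned angle.

**Surroundings:** The slim canister and the look-alikes appear where they were. The gripper was open about 120 mm above its grip height and touching nothing, and the force readings I took stayed under about 8 N.

**Disagreements:** The three position measurements of the cap differed by 1–2 mm, and the wing angle by about 3°. Neither affected the grip.

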